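Load the visit case behind its screwed-down lid

ROBOT

A 6-joint arm with a two-finger parallel gripper is mounted at the origin on a cart in front of the work surface, level with it; the furniture and walls round the work are solid. World frame = base frame: x ahead of the robot, y to its left, z up, the work surface at z = 0. Lengths are in mm, angles in rad, forces in N, time in s.
With the tool pointing down it reaches from about 325 to 875 mm from the base axis. Payload 4.4 kg.
Tool frame: the origin (TCP) lies on the centre line of the jaws, within the pads' length; the fingertips stand ahead of it and the grasp point (between the pads) lies 6 mm ahead of it (ctrl.tcp_to_tips is the z of the fingertips in the tool frame, in mm); z points along the fingers, y is the direction in which the jaws open and shut (so a half turn about z gives the same grasp; the last joint's range is limited). The gripper opens to 85 mm and grips with 20 to 120 N. Pads are 22 mm wide; open, the fingers measure 114 mm over their backs; the gripper's body (76 mm by 85 mm) begins 54 mm behind the grasp point. The pads swing forward as they close: fully open they stand 13 mm farther back than shut.
Start: joints at [-1.335, 0.207, 1.542, -0, 1.393, -0.15], TCP at [216.893, -532.527, 256.282] pointing down, gripper open.
Joint ranges: [-2.73, 2.73], [-0.86, 2.22], [0.23, 2.46], [-1.11, 4.25], [0.08, 2.63], [-2.82, 2.82]. Speed limits (rad/s): [2.79, 2.79, 3.14, 3.14, 3.14, 3.14].

INTERFACE

Orientations are given as a 3x3 rotation matrix whose columns are the frame's x, y, z axes.
In Python, from plant import ctrl, sensors, optics gives the robot as it stands. Calls block until the motion is done:
- ctrl.move_ptp(position, orientation): joint-space move of the TCP to a pose.
- ctrl.move_l(position, rot=None, vel=150, threshold=None): straight line of the TCP; rot=None keeps the orientation; vel is the mean speed in mm/s. With threshold (N) it stops when the force on the tool has changed by that much, and returns True; else False.
- ctrl.set_joints(angles): joint-space move.
- ctrl.gripper_to(opening, force=None): finger opening in mm; force is the grip in N (None keeps the last); returns when the fingers have stopped.
- ctrl.hold(seconds).
- ctrl.solve_ik(position, orientation): joint angles nearest the present ones, or None.
- sensors.read_state(): the state.
- optics.grab_frame(name): name is "side" or "top"; returns (picture, depth): 384x512x3 uint8, red, green, blue; 384x512 float32, mm along the optical axis (not along the pixel's ray), 0 where there is no reading.
- optics.camera_params(name): a dict with "mtx" (3x3 intrinsics, pixels), "R" (3x3) and "t" (3): a world point X has camera coordinates R X + t. Camera axes: x right, y down, z forward; pixel columns grow to the right and rows downward; lengths in mm; the calibration is good to about 2 mm. A picture is of the moment at which its call begins. camera_params takes no time and is no camera call.
A pose or a line that the arm cannot do raises ctrl.MotionError and nothing moves.
- ctrl.finish_job(): hands the job in, once; it reports no verdict.
The state is a dict: "t": time; "q": joint angles; "qvel": joint speeds; "tau": joint torques, N m; "eef_pos": TCP position; "eef_rot": TCP orientation; "force": force on the tool from outside, world axes, zero at the start; "wrist_torque": the same for the moment, N m; "grip_width": finger opening in mm.
Only numpy, scipy, OpenCV 4.12 (cv2) and the standard library are available. Lean on these libraries where they do the work, as an engineer would, in place of code of your own. Each camera call takes 0.05 s, during which the arm holds its last target. There are 200 camera calls.

TASK

Get the visit case ready for a farm call: unscrew the brass nut that holds its lid, lift it off and leave it in the small steel tray. Then open the lid, put every carton of thermometer sleeves that is on the worktop into the case, and close the lid fully again; leave the bottles standing around undisturbed.

Things in the scene. Friction and masses are not known exactly. Their poses are not given: they have to be found in the camera images.
- case: Open-topped aluminium tub with hinged blue lid, fixed. Outside 128 (x) by 282 (y) by 70 mm high without lid; inside 116 by 270 mm, floor 6 mm above the worktop, 64 mm clear under the closed lid. Origin: centre of its underside. Its -x side is the front, with the stud and the lid's handle outside the tub; the hinge runs along its +x side.
- stud_tip (a point): Tip of the upright threaded steel stud (26 mm over the thread, fixed to the case): on its axis, 84 mm in front (case -x) of the case's origin and at the middle of its width, 117 mm above the worktop. Coarse right-hand thread: the nut rises 24 mm for each full turn counter-clockwise seen from above.
- nut: Brass knurled nut, 51 mm across, 30 high, bore 31, 80 g; origin: centre of underside, z up its axis. Starts screwed down on the stud, underside 78 mm above the worktop, just over the lid's fork; locks the lid, cannot be pulled off straight. Its thread ends after 0.85 turn counter-clockwise seen from above (20 mm up); one full turn is safe; then lift it over the tip. Stays where let go.
- lid (a joint): Opening angle of the case's lid in rad: 0 closed, 1.9 fully open against its stop. The hinge is stiff: the lid stays where it is left at any angle (about 3 to 5 N at the handle move it). Open, it stands up to 245 mm above the worktop behind the tub.
- lid_handle (a point): Middle of the lid's black bar handle: round bar 12 mm thick, 72 mm clear length, parallel to the hinge, 42 mm in front of the lid's front edge; closed it is 73 mm above the worktop, at x = -106, y = -95 mm in the case's frame. It is 170 mm from the hinge line and turns with the lid.
- lid_hinge (a point): Middle of the lid's hinge line, 64 mm behind (case +x) the case's origin and 70 mm above the worktop. The line runs along the case's y axis; the lid's plate, 6 mm thick, is 128 mm deep in front of it when closed, with its top 76 to 78 mm above the worktop.
- tray: Small shallow square steel tray, fixed, 124 by 124 mm outside, 16 mm high, walls and floor 4 mm. Origin: centre of its underside.
- carton1: White and green carton of thermometer sleeves, 41 (x) by 90 (y) by 45 mm (z), 50 g. Origin: centre of its underside. Between two and four such cartons are there. They lie in front of the case and of the flat machine (85 mm high) to its right.
- carton2: As carton1.
- carton3: As carton1.
- carton4: As carton1.
- rinse_bottle: Bystander: small white bottle with a blue cap, 32 mm across, 68 mm high, loose. Origin: centre of its underside.
- stain_bottle: Bystander: brown bottle with a pale cap, 44 mm across, 90 mm high, to the right of and behind the case, loose. Origin: centre of its underside.
Mind the look-alikes: they are no part of the job. Of the things like the nut, leave any that is blue; of the rest the larger one is meant.

How it is judged:
By the outcome, as a careful person would: the job done as asked, in the order asked, and still so for the second after the job is handed in, with the robot touching nothing.
Of carton1, carton2, carton3, carton4 only 2 to 4 are there at a start; the rules pass over those that are not, and their reading is None.
At some moment in a run one of carton1, carton2, carton3, carton4 may be knocked a few centimetres aside while the robot is not near it.
Once in a run the grip may slacken for a moment while it holds something.
It also fails if it takes over 210 s, if anything falls off the work surface, if the arm or the gripper's body presses on something with over 40 N, if the wrist force passes 120 N, or if a joint passes its speed limit or range.

## Working session

There is one attempt and no reset: what is moved stays moved. The work goes in short steps, each a Python script; the robot and the scene stay as the last script left them, time stands still between calls to the robot, and variables do not carry over. Pictures are saved under pics/ and viewed, about 12 in all and at most 16, crops included, and the job is handed in when it is done.

```bash
ls; mkdir -p pics; python3 - <<'E'
from plant import ctrl,sensors,optics
import cv2,numpy as np
for n in("top","side"):
    p,d=optics.grab_frame(n); np.savez(f"pics/{n}0.npz",p=p,d=d)
    cv2.imwrite(f"pics/{n}0.png",cv2.resize(p[:,:,::-1],(800,600),interpolation=cv2.INTER_CUBIC))
    c=optics.camera_params(n);print(n,c["mtx"].round(1).tolist(),(-c["R"].T@c["t"]).round(),c["R"].round(3).tolist(),(d==0).mean())
print(ctrl.tcp_to_tips,sensors.read_state())
E
```

```text
pics
top [[376.5, 0.0, 254.3], [0.0, 376.5, 195.0], [0.0, 0.0, 1.0]] [ 373.    8. 1108.] [[0.043, -0.999, 0.002], [-0.978, -0.042, -0.203], [0.203, 0.007, -0.979]] 0.004114786783854167
side [[452.1, 0.0, 264.5], [0.0, 452.1, 194.1], [0.0, 0.0, 1.0]] [  216. -1252.   773.] [[0.957, -0.289, -0.015], [-0.144, -0.433, -0.89], [0.251, 0.854, -0.456]] 0.004109700520833333
25.0 {'t': 0.1, 'q': array([-1.33453519e+00,  2.07368416e-01,  1.54281322e+00, -1.42509639e-05,
        1.39350037e+00, -1.50523046e-01]), 'qvel': array([-0.00036642, -0.00187901, -0.00399399,  0.00212092,  0.00014784,
       -0.00044737]), 'tau': array([ 6.32729393e-05, -3.84089434e+01, -2.92547786e+01, -1.94389663e-04,
        4.85965982e-03, -1.24559767e-05]), 'eef_pos': array([ 216.72073584, -531.91217838,  255.22171241]), 'eef_rot': array([[ 9.26126012e-01,  3.77213940e-01, -5.02692711e-04],
       [ 3.77214156e-01, -9.26123840e-01,  2.02803335e-03],
       [ 2.99446748e-04, -2.06783725e-03, -9.99997817e-01]]), 'force': array([-0.91694585,  0.04642829,  0.73277247]), 'wrist_torque': array([ 0.00238895, -0.02888938, -0.01747492]), 'grip_width': 85.2992073077978}
```

View pics/top0.png

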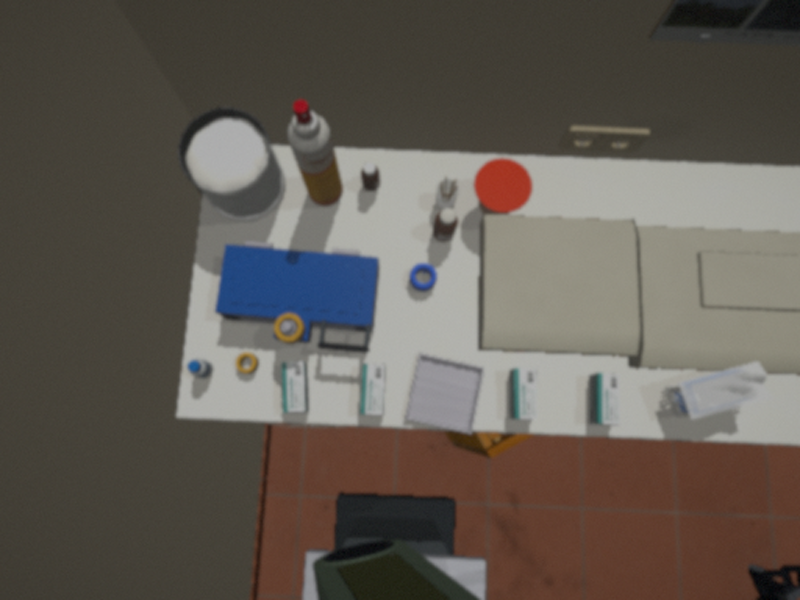

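View pics/side0.png

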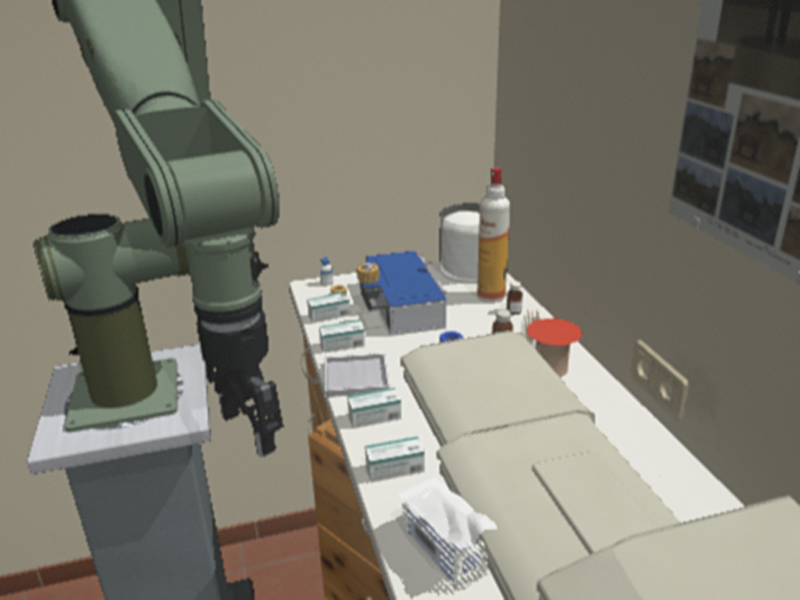

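The top view (800x600 px) shows:
- Blue lid at (298,288) and its handle at (343,340).
- Brass ring A at (289,327), on the stud in front of the lid.
- Smaller brass ring B at (246,363), lying on the worktop.
- Blue ring C at (423,277).
- Tray at (444,394).
- Four cartons at (293,388), (372,388), (523,394) and (606,398).

A is the nut. It is the larger of the two brass rings and sits on the stud; C is excluded because it is blue. Next I measure positions.

```bash
cat > h.py <<'E'
from plant import ctrl,sensors,optics
import cv2,numpy as np
def cloud(n,d):
    c=optics.camera_params(n); v,u=np.mgrid[:384,:512]
    K=c["mtx"]; X=np.stack([(u-K[0,2])/K[0,0]*d,(v-K[1,2])/K[1,1]*d,d],-1)
    return (X-c["t"])@c["R"]
def ray(n,uv,z):
    c=optics.camera_params(n); o=-c["R"].T@c["t"]
    r=np.c_[np.atleast_2d(uv),np.ones(len(np.atleast_2d(uv)))]@np.linalg.inv(c["mtx"]).T@c["R"]
    return (o+r*((z-o[2])/r[:,2])[:,None])[:,:2]
def rect(n,mask,z,amin=30):
    out=[]
    for c in cv2.findContours(mask.astype(np.uint8),cv2.RETR_EXTERNAL,cv2.CHAIN_APPROX_NONE)[0]:
        if len(c)<8 or cv2.contourArea(c)<amin: continue
        w=ray(n,c[:,0].astype(float),z).astype(np.float32)
        (cx,cy),(a,b),th=cv2.minAreaRect(w)
        if a>b: th+=90   # angle of the short side's axis handled: long side along th+90
        th=(th+90)%180-90
        out.append((round(cx),round(cy),round(min(a,b)),round(max(a,b)),round(th,1),c[:,0].mean(0).round().tolist()))
    return out   # th: angle (deg) of the short axis from world x
def hsv(p): return cv2.cvtColor(p,cv2.COLOR_RGB2HSV)
def Rz(a):  # tool down, jaw axis (y) at angle a (rad) in the xy-plane
    y=np.array([np.cos(a),np.sin(a),0]); z=np.array([0,0,-1.]); return np.c_[np.cross(y,z),y,z]
def cartons(p,d):
    P=cloud("top",d); H=P[...,2]
    return rect("top",(H>36)&(H<56)&(P[...,0]>300)&(P[...,0]<640),45,60)
def save(name,p,crop=None,k=1):
    im=p[:,:,::-1]
    if crop: x,y,w,h=crop; im=im[y:y+h,x:x+w]
    cv2.imwrite(f"pics/{name}.png",cv2.resize(im,None,fx=k,fy=k,interpolation=cv2.INTER_CUBIC))
def st():
    s=sensors.read_state(); return dict(t=round(s["t"],1),p=s["eef_pos"].round(1).tolist(),f=s["force"].round(1).tolist(),g=round(s["grip_width"],1),q=s["q"].round(2).tolist())
E
python3 - <<'E'
from h import *
for n in("top","side"):
    f=np.load(f"pics/{n}0.npz");p,d=f["p"],f["d"];h=hsv(p);P=cloud(n,d);H=P[...,2]
    print(n,"table z",np.median(H[(abs(H)<20)]).round(1))
    blue=(h[...,0]>100)&(h[...,0]<130)&(h[...,1]>130)
    print("lid",rect(n,blue&(H>65)&(H<90),77)); print("bluering",rect(n,blue&(H<50)&(H>5),20))
    br=(h[...,0]>10)&(h[...,0]<30)&(h[...,1]>120)&(P[...,0]>300)&(P[...,0]<800)&(abs(P[...,1])<600)
    for z,lo,hi in((108,95,116),(20,8,50)):print("brass",z,rect(n,br&(H>lo)&(H<hi),z,8))
    for c in cv2.findContours(br.astype(np.uint8),0,1)[0]:
        m=np.zeros(H.shape,np.uint8);cv2.drawContours(m,[c],-1,1,-1)
        if m.sum()>15: print(" comp",m.sum(),c[:,0].mean(0).round(),np.percentile(H[m>0],[5,50,95]).round(),P[m>0].mean(0).round())
    dk=(p.max(-1)<60)&(H>55)&(H<95)&(P[...,0]>300)&(P[...,0]<700); print("dark",rect(n,dk,77,15))
    b=(H>36)&(H<56)&(P[...,0]>300)&(P[...,0]<640);print("cart",rect(n,b,45,60))
    t=(H>8)&(H<25)&(P[...,0]>300)&(P[...,0]<500);print("tray",rect(n,t,16,200))
f=np.load("pics/top0.npz");save("crop1",f["p"],(110,140,220,150),3.6)
E
```

```text
top table z -0.7
lid [(599, 199, 159, 277, -2.8, [190.0, 185.0])]
bluering [(656, -28, 42, 43, -87.8, [270.0, 177.0])]
brass 108 [(533, 201, 46, 47, -85.7, [185.0, 210.0]), (797, 169, 6, 26, 2.5, [204.0, 118.0])]
brass 20 [(477, 291, 32, 32, -84.7, [158.0, 232.0]), (804, 175, 12, 28, -5.1, [206.0, 127.0])]
 comp 558 [312. 282.] [-839.  -83.  -41.] [ 348. -190. -237.]
 comp 114 [158. 232.] [-2. 20. 25.] [478. 293.  14.]
 comp 256 [184. 210.] [ 95. 107. 117.] [532. 201. 110.]
 comp 161 [204. 120.] [ 32.  92. 145.] [798. 170.  90.]
dark [(508, 110, 8, 83, -4.2, [219.0, 222.0])]
cart [(441, -366, 42, 90, 88.1, [389.0, 254.0]), (444, -219, 39, 90, -89.9, [336.0, 251.0]), (440, 54, 40, 90, -89.9, [238.0, 248.0]), (438, 196, 41, 90, -83.2, [188.0, 247.0]), (496, 421, 10, 291, 89.8, [110.0, 224.0])]
tray []
side table z 1.0
lid [(604, 192, 147, 267, -2.8, [256.0, 178.0])]
bluering []
brass 108 [(529, 185, 44, 51, -18.7, [235.0, 173.0])]
brass 20 [(478, 289, 17, 28, 71.5, [216.0, 185.0])]
 comp 3029 [216. 327.] [-406. -235.  -45.] [ 359. -239. -225.]
 comp 19 [216. 185.] [12. 20. 25.] [478. 293.  19.]
 comp 44 [236. 174.] [ 91. 107. 110.] [534. 186. 105.]
 comp 99 [308. 170.] [ 37. 101. 154.] [791. 141. 105.]
dark []
cart [(430, -568, 20, 150, 17.1, [275.0, 346.0]), (437, -376, 53, 92, 88.3, [252.0, 288.0]), (440, -228, 55, 93, -89.9, [239.0, 256.0]), (436, 43, 59, 90, 90.0, [218.0, 211.0]), (587, 63, 51, 101, 71.6, [260.0, 201.0]), (435, 184, 62, 94, -83.0, [209.0, 192.0]), (393, 424, 59, 147, 86.5, [188.0, 169.0]), (561, 420, 55, 160, 89.5, [229.0, 163.0])]
tray []
```

View pics/crop1.png

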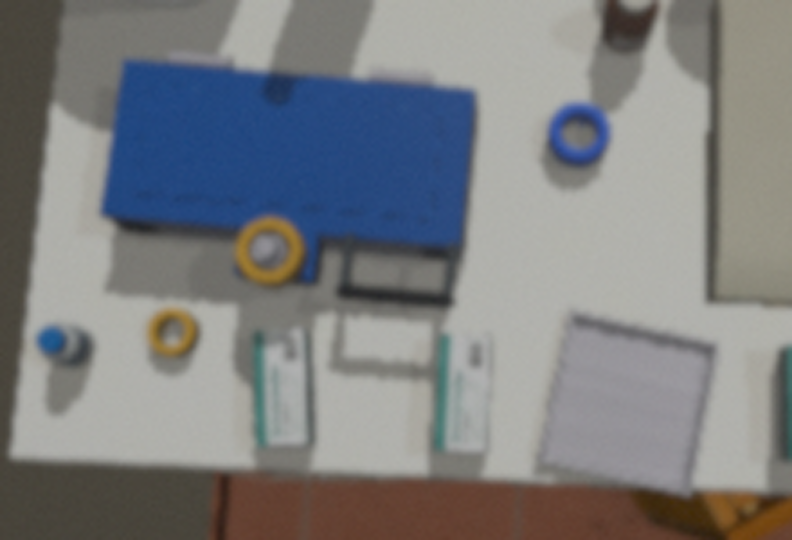

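```bash
cat >> h.py <<'E'
TH=np.radians(-2.8)
C=np.array([[np.cos(TH),-np.sin(TH)],[np.sin(TH),np.cos(TH)]])
def pick(pos,a):  # best of the two half-turn-equivalent jaw angles
    q0=sensors.read_state()["q"]; best=None
    for k in(-1,0,1):
        R=Rz(a+k*np.pi); q=ctrl.solve_ik(np.array(pos,float),R)
        if q is None: continue
        s=abs(np.array(q)[5])+.2*abs(np.array(q)-q0).max()
        if best is None or s<best[0]: best=(s,R,q)
    return best[1]
E
python3 - <<'E'
from h import *
f=np.load("pics/top0.npz");p,d=f["p"],f["d"]
print("stud",ray("top",[[184.2,209.2]],117))
t=np.array([[573,316],[714,346],[690,494],[541,464]])/3.6+[110,140]
w=ray("top",t,16);print("tray",w.round(),w.mean(0),np.linalg.norm(w-np.roll(w,1,0),axis=1))
S=np.array([532.5,200.5]);O=S+C@[84,0];print("case",O,"handle",S+C@[-22,-95])
lidc=ray("top",np.array([[125,60],[475,91],[463,246],[104,214]])/3.6+[110,140],77);print("lid corners in case",((lidc-O)@C).round())
for a in np.linspace(-np.pi,np.pi,9):
    q=ctrl.solve_ik(np.array([*S,115.]),Rz(a));print(a.round(2),None if q is None else np.round(q,2))
E
```

```text
stud [[532.07378698 200.4576338 ]]
tray [[ 504.  -31.]
 [ 485. -145.]
 [ 368. -128.]
 [ 386.  -10.]] [435.64783384 -78.72860659] [120.27724033 115.83316786 118.47589389 119.49623692]
case [616.39971554 196.39661934] handle [505.88553685 106.68811189]
lid corners in case [[  62.  140.]
 [  62. -139.]
 [ -62. -142.]
 [ -63.  137.]]
-3.14 None
-2.36 [ 0.21  0.35  1.68 -0.    1.12  2.56]
-1.57 [ 0.21  0.35  1.68 -0.    1.12  1.78]
-0.79 [ 0.21  0.35  1.68 -0.    1.12  0.99]
0.0 [ 0.21  0.35  1.68 -0.    1.12  0.21]
0.79 [ 0.21  0.35  1.68 -0.    1.12 -0.58]
1.57 [ 0.21  0.35  1.68 -0.    1.12 -1.36]
2.36 [ 0.21  0.35  1.68 -0.    1.12 -2.15]
3.14 None
```

```bash
cat > nut.py <<'E'
from h import *
S=np.array([532.3,200.5]); Z=110
def go(z,a,vel): return ctrl.move_l([*S,z],Rz(a),vel=vel)
a0=-np.pi/2
ctrl.gripper_to(85); ctrl.move_ptp([*S,230],Rz(a0)); z=Z
for k in range(2):
    print("down",ctrl.move_l([*S,z],vel=100,threshold=12)); ctrl.gripper_to(30,60); print(st())
    if abs(sensors.read_state()["grip_width"]-51)>4: raise SystemExit("bad grip")
    for i in range(1,4):
        z+=4; ctrl.move_l([*S,z],Rz(a0+i*np.pi/3),vel=4); print(st())
    if k==0:
        ctrl.gripper_to(75)
        for i in(2,1,0): ctrl.move_l([*S,z+(3-i)*.5],Rz(a0+i*np.pi/3),vel=.5)
print("lift blocked:",ctrl.move_l([*S,z+60],vel=50,threshold=15),st())
E
python3 nut.py
```

```text
down False
{'t': 4.9, 'p': [532.9, 200.9, 111.0], 'f': [-0.8, 0.7, 3.9], 'g': 48.8, 'q': [0.21, 0.35, 1.68, 0.0, 1.11, 1.78]}
{'t': 6.1, 'p': [533.9, 200.0, 114.8], 'f': [3.1, -1.9, 3.8], 'g': 48.4, 'q': [0.21, 0.35, 1.68, -0.0, 1.11, 0.73]}
{'t': 7.3, 'p': [531.3, 201.1, 118.4], 'f': [-0.7, 0.0, 6.9], 'g': 48.9, 'q': [0.21, 0.34, 1.68, 0.0, 1.12, -0.32]}
{'t': 8.5, 'p': [532.8, 199.6, 122.3], 'f': [2.7, -4.3, 3.8], 'g': 48.7, 'q': [0.21, 0.34, 1.67, -0.0, 1.13, -1.36]}
down False
{'t': 13.1, 'p': [532.4, 200.2, 122.4], 'f': [-0.5, -1.9, 2.8], 'g': 48.5, 'q': [0.21, 0.34, 1.67, -0.0, 1.13, 1.78]}
{'t': 14.3, 'p': [533.2, 200.7, 126.5], 'f': [2.0, 0.0, 2.3], 'g': 48.2, 'q': [0.21, 0.33, 1.67, 0.0, 1.14, 0.73]}
{'t': 15.5, 'p': [532.3, 201.1, 130.4], 'f': [0.3, 2.8, 4.3], 'g': 48.5, 'q': [0.21, 0.33, 1.67, 0.0, 1.14, -0.31]}
{'t': 16.7, 'p': [532.7, 199.6, 134.0], 'f': [2.9, -3.2, 3.9], 'g': 48.4, 'q': [0.21, 0.32, 1.67, -0.0, 1.15, -1.36]}
lift blocked: False {'t': 18.1, 'p': [532.0, 200.4, 193.5], 'f': [-0.8, 0.6, -1.2], 'g': 48.4, 'q': [0.21, 0.25, 1.62, 0.0, 1.27, -1.36]}
```

```bash
python3 - <<'E'
from h import *
T=np.array([436,-79.]); a=np.radians(80.5)
R=pick([*T,90],a); ctrl.move_ptp([*T,120],R); print(st())
ctrl.move_l([*T,50],vel=120)
print(ctrl.move_l([*T,33],vel=25,threshold=5),st())
ctrl.gripper_to(62); ctrl.move_l([*T,150],vel=150)
ctrl.set_joints([-1.335,0.207,1.542,0,1.393,-0.15])
p,d=optics.grab_frame("top"); P=cloud("top",d); h=hsv(p);print(st())
br=(h[...,0]>10)&(h[...,0]<30)&(h[...,1]>120)
print(rect("top",br&(P[...,2]>15)&(P[...,2]<50)&(P[...,0]<550),34)); print(cartons(p,d)); save("after_nut",p,(110,140,220,150),3.6)
E
```

```text
{'t': 19.2, 'p': [436.9, -78.7, 120.5], 'f': [0.3, -0.1, -0.8], 'g': 48.1, 'q': [-0.37, 0.1, 1.98, 0.0, 1.06, -1.78]}
True {'t': 20.5, 'p': [436.1, -79.1, 37.1], 'f': [-0.3, 2.0, 4.8], 'g': 48.4, 'q': [-0.38, 0.25, 2.02, -0.0, 0.87, -1.78]}
{'t': 23.6, 'p': [217.4, -531.7, 255.4], 'f': [0.2, -0.4, -0.6], 'g': 61.8, 'q': [-1.33, 0.21, 1.54, 0.0, 1.39, -0.15]}
[(435, -76, 42, 45, -88.3, [285.0, 252.0]), (476, 287, 29, 32, 2.5, [157.0, 232.0])]
[(441, -366, 42, 90, 88.1, [389.0, 254.0]), (444, -219, 39, 90, -89.9, [336.0, 251.0]), (440, 54, 40, 90, 90.0, [238.0, 248.0]), (438, 196, 42, 90, -83.2, [188.0, 247.0]), (469, 421, 10, 339, 89.8, [109.0, 234.0])]
```

View pics/after_nut.png

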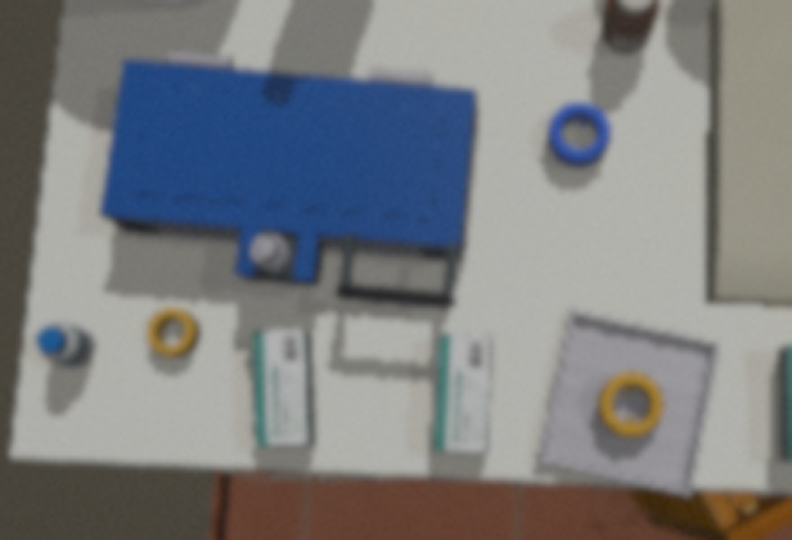

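```bash
cat >> h.py <<'E'
HY=-95; O=np.array([617.2,197.0])
def hpos(th,dz=0):  # TCP with the grasp point on the bar at lid angle th
    x=64-170*np.cos(th)+3*np.sin(th); z=70+170*np.sin(th)+3*np.cos(th)
    return np.array([*(O+C@[x,HY]),z+6+dz])
E
cat > openlid.py <<'E'
from h import *
R=pick(hpos(0,60),TH)
ctrl.gripper_to(34); p0=hpos(0,70)
ctrl.move_ptp(p0,R)
print(p0,ctrl.move_l(hpos(0),vel=70,threshold=8),st())
ctrl.gripper_to(5,25); print(st())
for th in np.arange(.15,1.81,.15):
    ctrl.move_l(hpos(th),vel=70); s=st(); print(round(th,2),s["f"],s["g"])
    if np.linalg.norm(s["f"])>25 or s["g"]<9: break
E
python3 openlid.py
```

```text
[506.68582131 107.29149255 149.        ] False {'t': 27.7, 'p': [507.2, 107.3, 79.5], 'f': [0.5, -0.3, 0.2], 'g': 34.0, 'q': [0.04, 0.31, 1.82, -0.0, 1.01, 0.09]}
{'t': 28.0, 'p': [507.3, 107.3, 79.7], 'f': [0.2, -1.0, 0.8], 'g': 11.1, 'q': [0.04, 0.31, 1.82, -0.0, 1.01, 0.09]}
0.15 [1.7, 0.4, -0.1] 11.2
0.3 [0.9, 0.9, 0.2] 11.0
0.45 [-3.4, 0.7, 2.9] 10.9
0.6 [-8.4, 2.0, 6.7] 10.9
0.75 [-11.9, 1.3, 10.0] 10.9
0.9 [-14.8, 0.7, 15.1] 10.7
1.05 [-8.3, 1.6, 12.2] 10.8
1.2 [-3.9, 1.1, 8.2] 11.0
1.35 [-1.1, 1.7, 6.7] 10.6
1.5 [-0.2, 2.3, 5.0] 11.0
1.65 [1.2, 4.7, 4.2] 11.1
1.8 [2.1, 5.3, 3.1] 11.2
```

```bash
python3 - <<'E'
from h import *
ctrl.gripper_to(34); ctrl.move_l(hpos(1.8,70),vel=120); 
p=hpos(1.8,70); ctrl.move_l([450,0,330],vel=200)
ctrl.set_joints([-1.335,0.207,1.542,0,1.393,-0.15])
p,d=optics.grab_frame("top"); print(st(),cartons(p,d)); save("open",p,(100,80,260,195),3)
P=cloud("top",d);h=hsv(p)
b=(h[...,0]>100)&(h[...,0]<130)&(h[...,1]>130)&(P[...,2]>80)&(P[...,0]>600);Q=(P[b][:,:2]-O)@C
print("lid pts case x vs z",[(round(np.median(Q[abs(P[b][:,2]-z)<8,0])),z) for z in(100,130,160,190)if (abs(P[b][:,2]-z)<8).any()])
E
```

```text
{'t': 39.0, 'p': [217.6, -532.0, 256.1], 'f': [-0.1, -0.4, -0.4], 'g': 34.2, 'q': [-1.33, 0.21, 1.54, 0.0, 1.39, -0.15]} [(441, -366, 42, 90, 88.1, [389.0, 254.0]), (444, -219, 42, 89, -88.0, [336.0, 251.0]), (440, 54, 40, 89, -89.7, [238.0, 248.0]), (438, 196, 42, 90, -83.2, [188.0, 247.0]), (471, 421, 10, 342, 90.0, [109.0, 234.0])]
lid pts case x vs z [(73, 100), (80, 130), (87, 160), (94, 190)]
```

View pics/open.png

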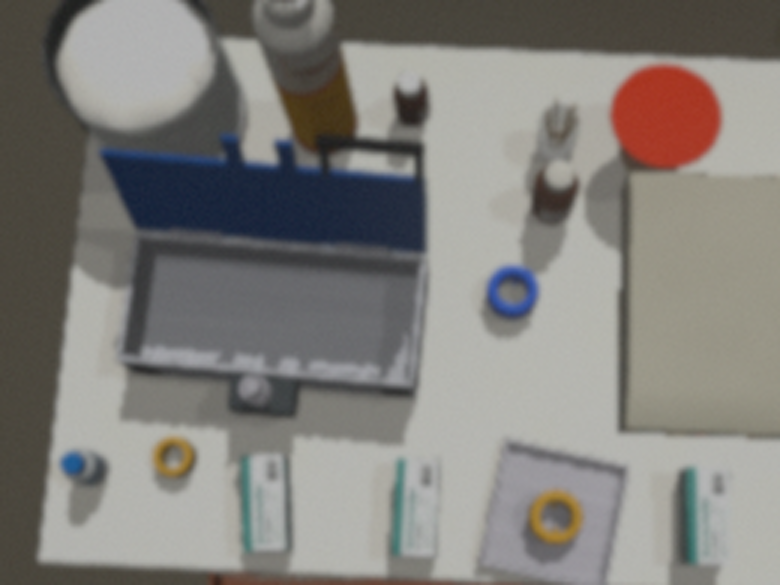

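```bash
cat > carton.py <<'E'
import sys
from h import *
REST=[-1.335,0.207,1.542,0,1.393,-0.15]
def look():
    p,d=optics.grab_frame("top")
    return [c for c in cartons(p,d) if c[0]<530 and abs(c[2]-41)<7 and abs(c[3]-90)<8]
def do(y0,slot):
    for k in range(2):
        c=[c for c in look() if abs(c[1]-y0)<70]
        if c: break
        ctrl.set_joints(REST)
    c=min(c,key=lambda c:abs(c[1]-y0)); print("carton",c)
    xy=np.array(c[:2],float); a=np.radians(c[4])
    ctrl.gripper_to(80); R=pick([*xy,120],a); ctrl.move_ptp([*xy,150],R)
    c2=[e for e in look() if np.hypot(e[0]-xy[0],e[1]-xy[1])<70]
    if ctrl.move_l([*xy,46],vel=120,threshold=10): print("touched",st()); ctrl.move_l([*xy,200]); return False
    ctrl.gripper_to(25,45); s=st(); print(s)
    if abs(s["g"]-40)>5: ctrl.gripper_to(80); ctrl.move_l([*xy,200]); return False
    ctrl.move_l([*xy,200],vel=180)
    t=O+C@[0,slot]; R=pick([*t,120],TH+np.pi/2); ctrl.move_ptp([*t,200],R); s=st(); print(s)
    if abs(s["g"]-40)>5: print("LOST"); return False
    ctrl.move_l([*t,75],vel=150)
    print("floor",ctrl.move_l([*t,49],vel=40,threshold=6),st())
    ctrl.gripper_to(48); ctrl.move_l([*t,220],vel=180); return True
for a in sys.argv[1:]:
    y,s=map(float,a.split(","))
    if not do(y,s): print("FAILED",a); break
E
sed -i '/c2=\[e/d' carton.py; python3 carton.py 196,93
```

```text
carton (438, 196, 41, 90, -83.2, [188.0, 247.0])
{'t': 43.7, 'p': [438.8, 196.2, 46.8], 'f': [-0.1, -0.7, 4.8], 'g': 40.7, 'q': [0.24, 0.3, 1.93, -0.0, 0.91, -1.45]}
{'t': 45.6, 'p': [620.4, 289.4, 198.3], 'f': [0.0, 0.5, -1.5], 'g': 40.2, 'q': [0.31, 0.48, 1.3, -0.0, 1.36, -1.21]}
floor True {'t': 47.1, 'p': [621.4, 289.8, 52.6], 'f': [-0.3, 0.8, 2.6], 'g': 40.2, 'q': [0.31, 0.64, 1.38, 0.0, 1.12, -1.21]}
```

```bash
python3 carton.py 54,31 -219,-31; python3 - <<'E'
from h import *
ctrl.set_joints([-1.335,0.207,1.542,0,1.393,-0.15]); p,d=optics.grab_frame("top"); print(st(),cartons(p,d)); save("c3",p,(100,80,320,210),2.5)
E
```

```text
carton (440, 54, 40, 90, -89.9, [238.0, 248.0])
{'t': 51.5, 'p': [440.8, 53.9, 46.8], 'f': [-1.2, -0.4, 4.5], 'g': 40.3, 'q': [-0.07, 0.24, 2.02, 0.0, 0.89, -1.65]}
{'t': 53.5, 'p': [617.8, 227.1, 199.0], 'f': [-0.2, 0.2, -0.4], 'g': 40.5, 'q': [0.22, 0.43, 1.38, -0.0, 1.34, -1.3]}
floor True {'t': 55.0, 'p': [618.3, 227.9, 52.5], 'f': [-0.6, -0.0, 2.1], 'g': 40.3, 'q': [0.22, 0.6, 1.46, 0.0, 1.09, -1.3]}
carton (444, -219, 39, 90, -89.9, [336.0, 251.0])
{'t': 60.2, 'p': [444.7, -219.5, 46.9], 'f': [0.1, -1.1, 4.8], 'g': 40.1, 'q': [-0.63, 0.33, 1.89, 0.0, 0.92, 0.94]}
{'t': 63.2, 'p': [615.6, 165.4, 199.7], 'f': [-0.7, 0.4, -0.4], 'g': 40.3, 'q': [0.13, 0.38, 1.43, -0.0, 1.32, -1.39]}
floor True {'t': 64.8, 'p': [615.5, 166.0, 52.6], 'f': [-0.4, -0.0, 3.7], 'g': 40.7, 'q': [0.13, 0.56, 1.52, -0.0, 1.06, -1.39]}
{'t': 69.0, 'p': [217.4, -532.2, 255.7], 'f': [-0.4, 0.0, -0.6], 'g': 48.1, 'q': [-1.33, 0.21, 1.54, 0.0, 1.39, -0.15]} [(441, -366, 42, 90, 88.1, [389.0, 254.0]), (608, 166, 43, 69, 87.3, [202.0, 188.0]), (607, 228, 43, 72, 87.5, [181.0, 187.0]), (609, 290, 45, 68, 87.6, [160.0, 186.0]), (472, 421, 11, 339, -90.0, [109.0, 233.0])]
```

View pics/c3.png

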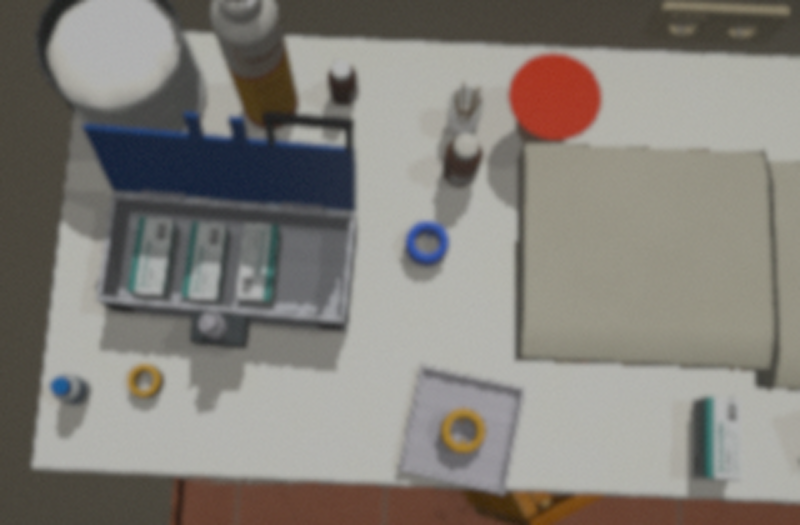

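Three cartons are lying flat in the case, spaced evenly. The nut is in the tray, and the fourth carton is still at (716,438). I fetch that one next and check that no others remain.

```bash
python3 carton.py=-1 2>/dev/null; python3 carton.py -366,-93; python3 - <<'E'
from h import *
ctrl.set_joints([-1.335,0.207,1.542,0,1.393,-0.15]); p,d=optics.grab_frame("top"); print(st(),cartons(p,d)); save("c4",p,None,1.5)
E
```

```text
carton (441, -366, 42, 90, 88.1, [389.0, 254.0])
{'t': 72.1, 'p': [441.6, -366.7, 47.0], 'f': [0.1, 0.6, 4.2], 'g': 40.4, 'q': [-0.84, 0.46, 1.69, -0.0, 0.99, 0.76]}
{'t': 74.9, 'p': [612.8, 102.9, 199.9], 'f': [0.0, 0.9, 0.1], 'g': 40.1, 'q': [0.03, 0.35, 1.48, -0.0, 1.31, 1.65]}
floor True {'t': 76.4, 'p': [612.3, 104.2, 52.7], 'f': [0.2, -0.3, 3.6], 'g': 40.3, 'q': [0.03, 0.53, 1.57, 0.0, 1.05, 1.65]}
{'t': 80.5, 'p': [217.3, -532.2, 255.7], 'f': [0.6, 0.5, -0.5], 'g': 48.0, 'q': [-1.33, 0.21, 1.54, 0.0, 1.39, -0.15]} [(604, 105, 41, 76, 86.6, [224.0, 190.0]), (607, 166, 42, 69, 87.7, [202.0, 188.0]), (606, 228, 45, 70, 87.5, [181.0, 188.0]), (608, 290, 44, 66, 87.2, [160.0, 186.0]), (471, 421, 9, 342, -89.9, [109.0, 234.0])]
```

View pics/c4.png

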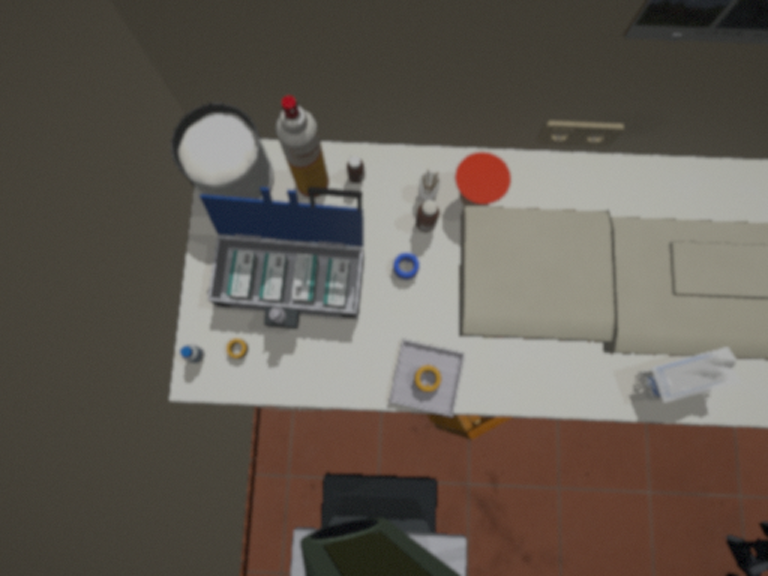

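```bash
python3 - <<'E'
from h import *
ctrl.gripper_to(34); R=pick(hpos(1.0,60),TH)
ctrl.move_ptp([450,0,330],R); ctrl.move_l(hpos(1.8,70),R,vel=200)
print(ctrl.move_l(hpos(1.8),vel=70,threshold=8),st())
ctrl.gripper_to(5,25); print(st())
for th in np.arange(1.65,.01,-.15):
    ctrl.move_l(hpos(th),vel=70); s=st(); print(round(th,2),s["f"],s["g"])
    if np.linalg.norm(s["f"])>28 or s["g"]<9: raise SystemExit("stop")
print(ctrl.move_l(hpos(0,-4),vel=20,threshold=18),st())
ctrl.gripper_to(34); ctrl.move_l(hpos(0,100),vel=100)
ctrl.set_joints([-1.335,0.207,1.542,0,1.393,-0.15])
p,d=optics.grab_frame("top"); P=cloud("top",d);h=hsv(p); save("closed",p,(100,80,260,195),3)
b=(h[...,0]>100)&(h[...,0]<130)&(h[...,1]>130)&(P[...,0]>530)&(P[...,0]<690)&(P[...,1]>60)
Q=(P[b][:,:2]-O)@C; z=P[b][:,2]; print([(x,np.median(z[abs(Q[:,0]-x)<6]).round(1)) for x in(-55,-30,0,30,55)],st())
E
```

```text
False {'t': 85.6, 'p': [718.5, 96.9, 241.8], 'f': [-0.3, 0.1, 1.7], 'g': 34.0, 'q': [0.01, 0.53, 1.13, -0.0, 1.47, 0.06]}
{'t': 85.9, 'p': [718.4, 96.9, 241.9], 'f': [0.1, 0.4, 2.1], 'g': 11.2, 'q': [0.01, 0.53, 1.13, -0.0, 1.47, 0.06]}
1.65 [0.1, -0.4, 6.3] 10.8
1.5 [-0.1, -0.8, 6.8] 11.0
1.35 [-2.1, -2.1, 3.4] 11.2
1.2 [-2.1, -1.5, 1.5] 11.4
1.05 [-0.7, -3.0, -1.0] 11.3
0.9 [-1.2, -3.8, -1.8] 11.0
0.75 [0.8, -4.3, -3.8] 11.3
0.6 [2.4, -3.9, -4.2] 10.9
0.45 [3.9, -3.9, -3.9] 11.3
0.3 [4.0, -4.0, -4.3] 11.2
0.15 [5.0, -2.6, -3.0] 11.2
True {'t': 92.8, 'p': [507.3, 107.5, 79.5], 'f': [-0.5, -0.2, 5.8], 'g': 10.7, 'q': [0.04, 0.31, 1.82, 0.0, 1.01, 0.09]}
[(-55, np.float64(75.7)), (-30, np.float64(76.9)), (0, np.float64(77.1)), (30, np.float64(77.1)), (55, np.float64(75.7))] {'t': 96.8, 'p': [217.4, -532.0, 255.7], 'f': [0.7, -0.3, -0.2], 'g': 33.9, 'q': [-1.33, 0.21, 1.54, 0.0, 1.39, -0.15]}
```

View pics/closed.png

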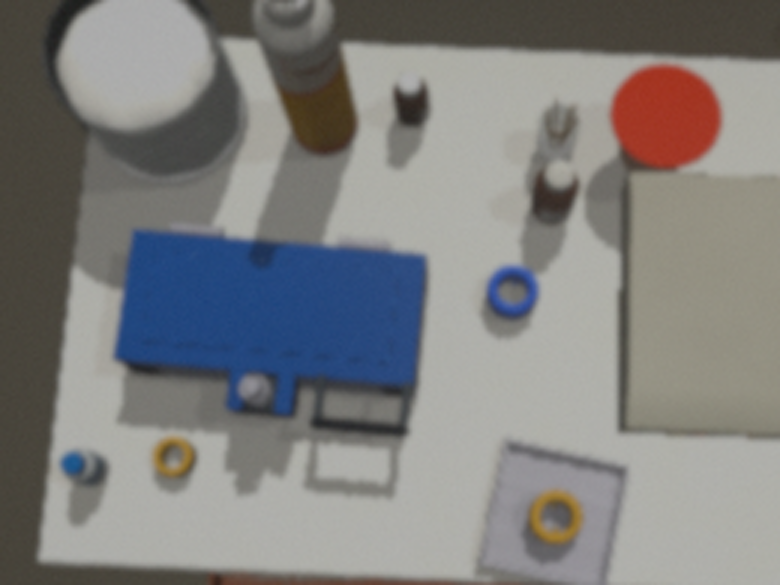

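```bash
python3 - <<'E'
from h import *
t=O+C@[-45,-60]; ctrl.gripper_to(0); R=pick([*t,150],TH); ctrl.move_ptp([*t,170],R); ctrl.move_l([*t,112],vel=100)
print(ctrl.move_l([*t,96],vel=10,threshold=18),st()); ctrl.move_l([*t,170],vel=100)
ctrl.set_joints([-1.335,0.207,1.542,0,1.393,-0.15]); ctrl.hold(.5)
p,d=optics.grab_frame("top"); P=cloud("top",d)
a=np.load("pics/top0.npz"); df=abs(p.astype(int)-a["p"]).max(-1); Z=P[...,2]-cloud("top",a["d"])[...,2]
m=(abs(Z)>8)&(a["d"]>0)&(d>0)&(P[...,0]>350); print(st())
for c in cv2.findContours(cv2.morphologyEx(m.astype(np.uint8),cv2.MORPH_OPEN,np.ones((3,3))),0,1)[0]: print(cv2.boundingRect(c))
ctrl.finish_job()
E
```

```text
True {'t': 101.9, 'p': [569.3, 139.3, 101.1], 'f': [-0.9, 1.0, 4.7], 'g': 0.2, 'q': [0.09, 0.4, 1.64, -0.0, 1.1, 0.14]}
{'t': 106.0, 'p': [216.6, -532.5, 255.8], 'f': [0.2, -1.0, -0.2], 'g': -0.1, 'q': [-1.33, 0.21, 1.54, -0.0, 1.39, -0.15]}
(277, 243, 17, 18)
(378, 238, 19, 34)
(327, 235, 17, 33)
(231, 232, 16, 33)
(180, 231, 17, 33)
(176, 200, 19, 19)
the job is handed in; nothing more can be done
```

The job is done and handed in at about 106 s on the robot's clock. I unscrewed the larger brass nut from the stud and left it in the steel tray. Then I opened the lid, put all four cartons into the case and closed the lid again.

- **Lid:** it met a firm stop when I closed it and again when I pressed on it. The camera reads its top at about 76–77 mm above the worktop, which matches the fully closed height.
- **Cartons:** I saw all four lying flat in the case just before closing, and none remain on the worktop.
- **Everything else:** comparing depth images from before and after, only the four carton spots, the stud and the tray changed. The bottles and look-alike rings did not move.

No check failed or disagreed. I saw no carton knocked aside and no slackening of the grip.

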